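Open the battery charger with the finished cells

TASK

The cells in the orange battery charger are ready to be taken out. With shut fingertips, press the orange release tab down and let it go so that the lid springs up, then push the lid back until it is fully open against its stop, and come away. Leave the blue charger shut, do not lift or shift either charger, and leave the other things on the bench where they are.

Things in the scene. Friction and masses are not known exactly. Their poses are not given: they have to be found in the camera images.
- orange_charger: Orange battery charger: a dark steel base plate (200 x 140 x 8 mm, x from -115 to +85 mm) carrying an open grey box 110 x 130 mm (x from -55 to +55 mm, rim 56 mm up) with three orange cells lying in it, and a green light at the front. It stands loose on the worktop, about 2 kg. Origin: on the underside, below the centre of the grey box; z up; -x is the front (tab side), +x the back (hinge side).
- orange_press (a point): Point to press, in the middle of the top of the orange release tab (a flat paddle 52 mm long in x, 44 mm wide in y, with three black ribs), which sticks out in front of the box. At rest 98 mm in front of the charger's origin and 36 mm up. The paddle rocks about a pin 36 mm behind this point and goes down 7 mm here; it takes about 2 N to start and 4 N at the bottom. An upright hook, 38 mm tall, stands 28 mm behind this point and swings 7 mm forward as the tab is pressed.
- orange_tab (a joint): Orange release tab, rad: 0 at rest, 0.20 fully pressed; the catch lets go at about 0.10. Springs back when let go.
- orange_lid (a joint): Orange lid, rad: 0 shut, 1.75 fully open (leaning back a little past upright, against its stop). Once the catch lets go a spring lifts it in under a second to about 0.9, where it stays; the stiff hinge then holds it wherever it is left; up to 2 N at the free edge swings it farther.
- orange_lid_edge (a point): Middle of the front (free) edge of the orange lid, on its underside, 110 mm from the hinge axis; moves with the lid. The lid is one orange plate 110 x 130 mm, 5 mm thick, with a tongue 20 mm wide standing 8 mm out of this edge; upright, the edge is 167 mm and the tongue 175 mm above the worktop, so a gripper that pushes the inner side of the lid near the edge must keep its palm above that.
- orange_hinge (a point): Middle of the orange lid's hinge axis (along the charger's y), 57 mm up at the back of the box, 55 mm behind the charger's origin.
- blue_charger: Blue battery charger: a dark steel base plate (200 x 140 x 8 mm, x from -115 to +85 mm) carrying an open grey box 110 x 130 mm (x from -55 to +55 mm, rim 56 mm up) with three blue cells lying in it, and a red light at the front. It stands loose on the worktop, about 2 kg. Origin: on the underside, below the centre of the grey box; z up; -x is the front (tab side), +x the back (hinge side).
- blue_press (a point): Point to press, in the middle of the top of the blue release tab (a flat paddle 52 mm long in x, 44 mm wide in y, with three black ribs), which sticks out in front of the box. At rest 98 mm in front of the charger's origin and 36 mm up. The paddle rocks about a pin 36 mm behind this point and goes down 7 mm here; it takes about 2 N to start and 4 N at the bottom. An upright hook, 38 mm tall, stands 28 mm behind this point and swings 7 mm forward as the tab is pressed.
- blue_tab (a joint): Blue release tab, rad: 0 at rest, 0.20 fully pressed; the catch lets go at about 0.10. Springs back when let go.
- blue_lid (a joint): Blue lid, rad: 0 shut, 1.75 fully open (leaning back a little past upright, against its stop). Once the catch lets go a spring lifts it in under a second to about 0.9, where it stays; the stiff hinge then holds it wherever it is left; up to 2 N at the free edge swings it farther.
- blue_lid_edge (a point): Middle of the front (free) edge of the blue lid, on its underside, 110 mm from the hinge axis; moves with the lid. The lid is one blue plate 110 x 130 mm, 5 mm thick, with a tongue 20 mm wide standing 8 mm out of this edge; upright, the edge is 167 mm and the tongue 175 mm above the worktop, so a gripper that pushes the inner side of the lid near the edge must keep its palm above that.
- blue_hinge (a point): Middle of the blue lid's hinge axis (along the charger's y), 57 mm up at the back of the box, 55 mm behind the charger's origin.
- screwdriver: Yellow-handled screwdriver, 200 mm, lying near the front edge; origin on its underside, middle.
- chisel: Black-handled chisel, 248 mm, lying near the front edge; origin on its underside, middle.
- tin: Round tin with a blue cover, 72 mm across, 28 mm high, to the right; origin on its underside, centre.
- glue_cup: White glue cup with a stirring stick, 64 x 84 x 73 mm, to the left; origin on its underside, centre.
- sanding_block: Brown sanding block, 112 x 67 x 30 mm, behind the chargers; origin on its underside, centre.

How it is judged:
By the outcome, as a careful person would: the job done as asked, in the order asked, and still so for the second after the job is handed in, with the robot touching nothing.
It also fails if it takes over 48 s, if anything falls off the work surface, if the arm or the gripper's body presses on something with over 40 N, if the wrist force passes 120 N, or if a joint passes its speed limit or range.

ROBOT

A 6-joint arm with a two-finger parallel gripper is mounted at the origin on a cart in front of the work surface, level with it; the furniture and walls round the work are solid. World frame = base frame: x ahead of the robot, y to its left, z up, the work surface at z = 0. Lengths are in mm, angles in degrees, forces in N, time in s.
With the tool pointing down it reaches from about 350 to 850 mm from the base axis. Payload 8.1 kg.
Tool frame: the origin (TCP) lies between the finger pads; the fingertips stand 25 mm ahead of it and the grasp point (between the pads) lies 6 mm ahead of it (r.tcp_to_tips is the distance from the TCP to the fingertips, in mm); z points along the fingers, y is the line along which they close (so a half turn about z gives the same grasp; the last joint's range is limited). The gripper opens to 85 mm and grips with 20 to 120 N. Pads are 22 mm wide; open, the fingers measure 114 mm over their backs; the gripper's body (76 mm by 85 mm) begins 54 mm behind the grasp point. The pads swing forward as they close: fully open they stand 13 mm farther back than shut.
Start: joints at [62.028, 7.471, 85.268, -0, 87.261, -4.893], TCP at [235.177, 551.994, 256.292] pointing down, gripper open.
Joint ranges: [-169.43, 169.43], [-51.17, 129.36], [1.28, 143.12], [-76.62, 256.62], [0, 156.53], [-152.29, 152.29]. Speed limits (degrees/s): [136.94, 136.94, 159.86, 180, 180, 180].

INTERFACE

Orientations are given as [roll, pitch, yaw] about the fixed x, y, z axes, in that order (R = Rz(yaw) Ry(pitch) Rx(roll)).
In Python, from bench import r gives the robot as it stands.
- The arm moves only by the tool apply_moves, never from a script. Its arguments are lists of equal length, an entry for each row: "angular": the turn, a rotation vector about the world's x, y, z in units of 8 degrees (1.0 is 8 degrees), a list of three; "travel": the shift along the world's x, y, z in units of 40 mm (1.0 is 40 mm), a list of three; "jaw": the opening, from 0 (shut) to 1 (fully open). A call has 1 to 20 rows; each row shifts and turns the commanded pose from where the row before left it; what a row does not reach is not made up. A row lasts 1/8 s, in which the tool goes at most 62.5 mm and 10.7 degrees, less where a joint would pass 70% of its speed; a pose out of reach is approached as far as the arm can. A call is refused whole if a number of a shift passes 1 or a number of a turn 1, either way. A call with a gripper value outside its range is refused whole. The fingers move at their own pace and stop on an object; "force" is the grip in N (left out, the last holds). Time passes only in rows, so rows that do not move let the fingers close. It gives the time, the measured TCP pose, the force, the opening and the grip force at its end, in the units of the state.
- r.sense(): the state, without advancing time (a new reading comes with each control period).
- r.snapshot(name): name is "side" or "top" or "wrist"; returns a dict with "color" (384x512x3 uint8, red, green, blue), "fx", "fy", "cx", "cy" (pixels), "R" (3x3) and "t" (3): a world point X has camera coordinates R X + t; the wrist camera has in their place "mount" (4x4, takes a point from camera to tool coordinates, whose origin is the TCP and whose axes are the flange's). Camera axes: x right, y down, z forward; pixel columns grow to the right and rows downward; lengths in mm; the calibration is good to about 2 mm. A picture is of the moment at which its call begins: read the wrist's pose just before it. There is no depth.
- r.hand_in(): hands the job in; it is judged then, once.
The state is a dict: "time": time; "joint_pos": joint angles; "qd": joint speeds; "joint_efforts": joint torques, N m; "tool_pos": TCP position; "tcp_rot": TCP orientation; "ft_force": force on the tool from outside, world axes, zero at the start; "wrist_torque": the same for the moment, N m; "finger_gap": finger opening in mm; "grip_force": force on a finger pad.
Only numpy, scipy, OpenCV 4.12 (cv2) and the standard library are available. Lean on these libraries where they do the work, as an engineer would, in place of code of your own. Each camera call takes 0.05 s, during which the arm holds its last target. There are 200 camera calls.

## Working session

There is one attempt and no reset: what is moved stays moved. The work goes in short steps, Python scripts to look and compute and a tool call to move; the robot and the scene stay as the last step left them, time stands still between calls to the robot, and variables do not carry over. Pictures are saved under pics/ and viewed, at most 10 in all, crops included, and the job is handed in when it is done.

Besides the shell and the picture viewer there is one more tool, called after ">>>" as name(argument=value, ...) on one line, values as JSON. apply_moves: Moves the arm, as the interface text tells. Its arguments: {"type":"object","properties":{"angular":{"type":"array"},"travel":{"type":"array"},"jaw":{"type":"array"},"force":{"type":"number"}},"required":["angular","travel","jaw"]}

```bash
mkdir -p pics; cat > h.py <<'E'
from bench import r
import cv2,numpy as np,pickle
def snap(n,f):
    s=r.sense(); d=r.snapshot(n); d['s']=s
    pickle.dump(d,open(f'pics/{f}.pkl','wb')); cv2.imwrite(f'pics/{f}.png',d['color'][:,:,::-1]); return d
E
python3 - <<'E'
from h import *
for n in('top','side'):
    d=snap(n,n+'0'); print(n,d['fx'],d['cx'],d['cy'],np.round(-np.array(d['R']).T@d['t']),np.round(d['R'],2).tolist())
s=r.sense();print(s['tool_pos'],s['tcp_rot'],s['time'],s['finger_gap'],r.tcp_to_tips)
E
```

```text
top 380.98752572495573 258.60333477679904 184.90811088619503 [ 436.   53. 1147.] [[-0.02, -1.0, -0.01], [-1.0, 0.02, -0.09], [0.09, 0.01, -1.0]]
side 379.3409826207346 256.1751768175616 192.10420866366397 [ 720.  911. 1179.] [[-0.99, 0.15, 0.02], [0.11, 0.77, -0.63], [-0.11, -0.62, -0.78]]
[234.95614353 551.55514971 255.31798291] [-1.79899885e+02 -7.93740711e-03  1.56919221e+02] 0.1 85.47135327921097 25.0
```

View pics/top0.png

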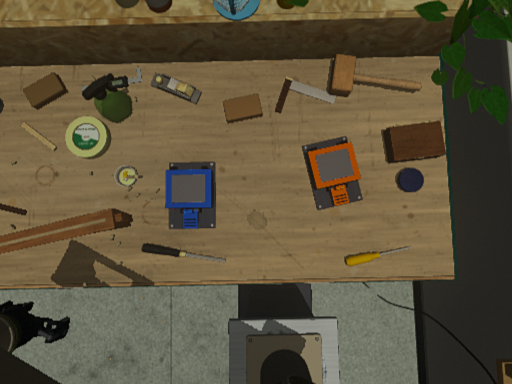

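View pics/side0.png

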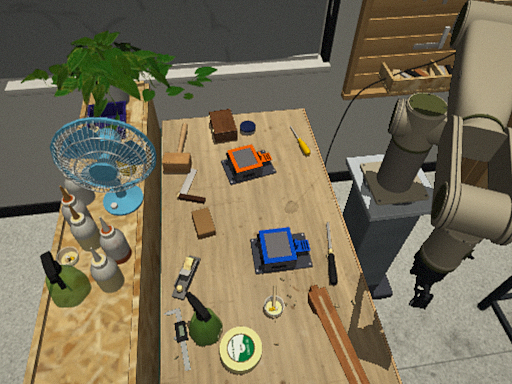

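Top view: orange charger at about (333,172), its tab at (340,194), yaw turned slightly; the blue one is at (190,190). Side view: the orange lid is at (244,160), the tab at (265,156). I'll enlarge both.

```bash
python3 - <<'E'
import cv2,numpy as np
a=cv2.imread('pics/top0.png')[130:215,290:375];b=cv2.imread('pics/side0.png')[135:190,210:290]
a=cv2.resize(a,None,fx=4.7,fy=4.7,interpolation=cv2.INTER_CUBIC);b=cv2.resize(b,None,fx=5,fy=5,interpolation=cv2.INTER_CUBIC)
c=np.zeros((400,800,3),np.uint8);c[:a.shape[0],:a.shape[1]]=a;c[:b.shape[0],400:400+b.shape[1]]=b
cv2.imwrite('pics/crop0.png',c)
E
```

```text
(no output)
```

View pics/crop0.png

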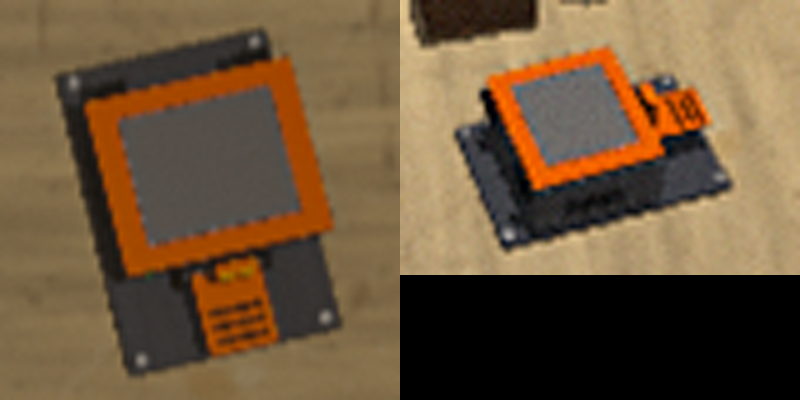

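```bash
cat >> h.py <<'E'
def proj(d,X):
    c=np.asarray(X)@np.array(d['R']).T+np.array(d['t']).ravel()
    return np.c_[d['fx']*c[:,0]/c[:,2]+d['cx'],d['fy']*c[:,1]/c[:,2]+d['cy']]
E
python3 - <<'E'
from h import *
from scipy.optimize import least_squares as L
T,S=[pickle.load(open(f'pics/{n}0.pkl','rb')) for n in('top','side')]
t=np.array([[58,75],[268,30],[340,325],[130,375],[87,103],[293,60],[333,230],[128,275],[278,340],[210,357]])/4.7+[290,130]-.4
tm=np.array([[85,70,8],[85,-70,8],[-115,-70,8],[-115,70,8],[55,65,62],[55,-65,62],[-55,-65,62],[-55,65,62],[-124,-22,36],[-124,22,36.]])
s=(np.array([[488,80],[610,48],[665,152],[538,188],[508,248],[733,185]])-[400,0])/5+[210,135]-.4
sm=np.array([[55,-65,62],[-55,-65,62],[-55,65,62],[55,65,62],[85,70,8],[-115,70,8.]])
def W(p,m):
    c,q=np.cos(p[3]),np.sin(p[3]); return m@np.array([[c,-q,0],[q,c,0],[0,0,1]]).T+p[:3]
def f(p): return np.r_[(proj(T,W(p,tm))-t).ravel(),(proj(S,W(p,sm))-s).ravel()]
o=L(f,[480,-150,0,.2],loss='soft_l1');p=o.x
print(p,np.degrees(p[3]));print(np.round(f(p).reshape(-1,2),1).tolist())
print('press,hinge,edge',W(p,np.array([[-98,0,36],[55,0,57],[-55,0,57.]])))
E
```

```text
[ 5.91881323e+02 -1.57930116e+02 -2.06525495e+00  1.95756127e-01] 11.215999894740925
[[-0.3, -0.1], [-0.1, -0.4], [0.5, 1.0], [-0.4, 0.5], [-0.5, -0.1], [-0.5, -0.6], [0.2, 0.1], [-0.4, 0.4], [1.0, 3.9], [0.7, 3.5], [-0.9, -0.4], [-0.3, -0.0], [-0.5, 0.7], [-1.3, 0.2], [-1.6, -0.2], [-0.5, 0.3]]
press,hinge,edge [[ 495.75303709 -176.99192692   33.93474505]
 [ 645.83087127 -147.23216067   54.93474505]
 [ 537.9317748  -168.62807105   54.93474505]]
```

>>> apply_moves(angular=[[0,0,0.225],[0,0,0.225],[0,0,0.225],[0,0,0.225],[0,0,0.225],[0,0,0.225],[0,0,0.225],[0,0,0.225],[0,0,0.225],[0,0,0.225],[0,0,0.225],[0,0,0.225],[0,0,0.225],[0,0,0.225],[0,0,0.225],[0,0,0.225],[0,0,0.225],[0,0,0.225],[0,0,0.225],[0,0,0]], travel=[[0.34,-0.96,0],[0.34,-0.96,0],[0.34,-0.96,0],[0.34,-0.96,0],[0.34,-0.96,0],[0.34,-0.96,0],[0.34,-0.96,0],[0.34,-0.96,0],[0.34,-0.96,0],[0.34,-0.96,0],[0.34,-0.96,0],[0.34,-0.96,0],[0.34,-0.96,0],[0.34,-0.96,0],[0.34,-0.96,0],[0.34,-0.96,0],[0.34,-0.96,0],[0.34,-0.96,0],[0.3,-0.96,0],[0,0,0]], jaw=[0,0,0,0,0,0,0,0,0,0,0,0,0,0,0,0,0,0,0,0])

```text
time: 2.6
tool_pos: [491.9, -179.8, 255.5]
tcp_rot: [180.0, -0.1, -169.0]
ft_force: [0.0, 0.5, -0.5]
finger_gap: 0.2
grip_force: 0.0
```

```bash
python3 - <<'E'
from h import *
d=snap('wrist','w1');s=d['s']
print(s['tool_pos'],s['tcp_rot'],s['ft_force'],s['time'],s['finger_gap'],s['joint_pos']);print(np.round(d['mount'],2).tolist(),d['fx'])
from scipy.spatial.transform import Rotation as Ro
M=np.array(d['mount']);R=Ro.from_euler('xyz',s['tcp_rot'],degrees=True).as_matrix()
Rc=R@M[:3,:3];tc=R@M[:3,3]+s['tool_pos'];d['R']=Rc.T;d['t']=-Rc.T@tc
c,q=np.cos(.1958),np.sin(.1958)
m=np.array([[-98,0,36],[-55,65,62],[-55,-65,62],[-115,70,8],[-115,-70,8],[55,65,62]])@np.array([[c,-q,0],[q,c,0],[0,0,1]]).T+[591.9,-157.9,0]
im=cv2.imread('pics/w1.png');p=proj(d,m);print(p.round())
for u,v in p.astype(int): cv2.drawMarker(im,(int(u),int(v)),(255,0,255),0,10)
cv2.imwrite('pics/w1m.png',im)
E
```

```text
[ 491.88337514 -179.82454869  255.47158584] [ 1.79984812e+02 -7.15486247e-02 -1.69027015e+02] [ 0.03249712  0.51295907 -0.51750164] 2.6 0.18365882574537865 [-2.56719781e+01 -4.30765108e+00  9.73501734e+01 -3.05589732e-02
  8.70239504e+01 -1.26643350e+02]
[[0.0, -0.97, -0.26, 64.58], [1.0, 0.0, -0.0, -0.18], [0.0, -0.26, 0.97, -116.94], [0.0, 0.0, 0.0, 1.0]] 281.82000619926856
[[255. 175.]
 [311. 216.]
 [200. 216.]
 [309. 158.]
 [201. 158.]
 [307. 298.]]
```

View pics/w1m.png

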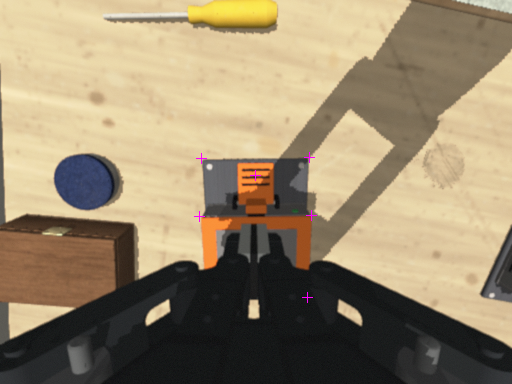

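The picture confirms the pose: the press marker at (255,175) lies on the tab's ribs, and the plate corners at (203,158) and (309,158) match within about 2 px. Now I'll tilt the tool 10° and go down.

>>> apply_moves(angular=[[0.12,-0.61,0],[0.12,-0.61,0],[0,0,0],[0,0,0],[0,0,0],[0,0,0],[0,0,0],[0,0,0]], travel=[[0,0.05,-0.5],[0,0,-0.8],[0,0,-0.8],[0,0,-0.8],[0,0,-0.8],[0,0,-0.5],[0,0,-0.3],[0,0,0]], jaw=[0,0,0,0,0,0,0,0])

```text
time: 3.65
tool_pos: [491.4, -174.7, 75.6]
tcp_rot: [179.9, 9.9, -168.9]
ft_force: [-0.2, 1.4, -0.1]
finger_gap: 0.1
grip_force: 0.0
```

>>> apply_moves(angular=[[0,0,0],[0,0,0],[0,0,0],[0,0,0],[0,0,0]], travel=[[0,0,-0.1],[0,0,-0.1],[0,0,-0.1],[0,0,-0.05],[0,0,0]], jaw=[0,0,0,0,0])

```text
time: 4.28
tool_pos: [492.0, -175.6, 62.3]
tcp_rot: [180.0, 9.9, -168.9]
ft_force: [0.3, -0.4, 0.1]
finger_gap: 0.0
grip_force: 0.0
```

>>> apply_moves(angular=[[0,0,0],[0,0,0],[0,0,0],[0,0,0]], travel=[[0,-0.03,-0.05],[0,0,-0.05],[0,0,-0.05],[0,0,0]], jaw=[0,0,0,0])

```text
time: 4.78
tool_pos: [491.8, -176.8, 56.1]
tcp_rot: [180.0, 9.9, -168.9]
ft_force: [-1.7, 1.8, 2.5]
finger_gap: 0.0
grip_force: 1.5
```

>>> apply_moves(angular=[[0,0,0],[0,0,0],[0,0,0]], travel=[[0,0,-0.03],[0,0,0],[0,0,0]], jaw=[0,0,0])

```text
time: 5.15
tool_pos: [491.9, -176.8, 55.1]
tcp_rot: [180.0, 9.9, -168.9]
ft_force: [-2.4, 0.7, 2.6]
finger_gap: 0.2
grip_force: 1.7
```

```bash
python3 - <<'E'
from h import *
d=snap('side','s2');a=cv2.imread('pics/s2.png')[110:200,190:310]
cv2.imwrite('pics/s2c.png',cv2.resize(a,None,fx=5,fy=5,interpolation=cv2.INTER_CUBIC))
E
```

```text
(no output)
```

View pics/s2c.png

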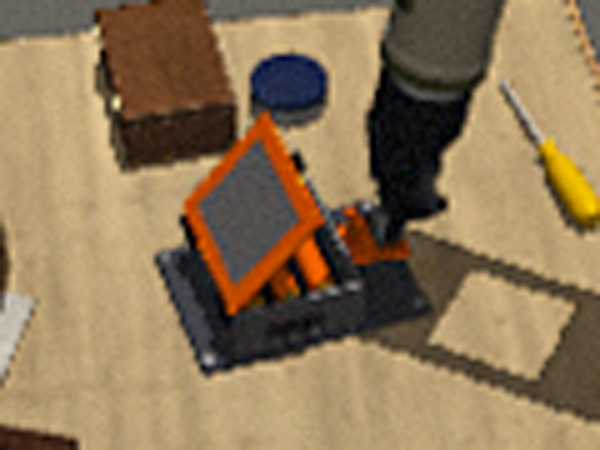

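The side picture shows the lid sprung up to roughly 0.9 rad (its free edge runs from about (265,115) to (322,215)), with the tips still on the tab. I'll let go, rise, and approach the lid.

>>> apply_moves(angular=[[0,0,0],[0,0,0],[0,0,0],[0,0,0],[0,0,0],[0,0,0],[0,0,0],[0,0,0],[0,0,0]], travel=[[0,0,0.25],[0,0,0.5],[0,0,0.7],[0,0,0.7],[0,0,0.3],[0.49,0.1,0],[0.49,0.1,0],[0.49,0.1,0],[0,0,0]], jaw=[0,0,0,0,0,0,0,0,0])

```text
time: 6.32
tool_pos: [551.2, -164.3, 152.6]
tcp_rot: [180.0, 9.9, -168.8]
ft_force: [-0.1, 0.1, 0.6]
finger_gap: -0.2
grip_force: 0.0
```

>>> apply_moves(angular=[[0,0,0],[0,0,0],[0,0,0],[0,0,0],[0,0,0],[0,0,0],[0,0,0],[0,0,0],[0,0,0],[0,0,0]], travel=[[0.15,0.03,0],[0.15,0.03,0],[0.15,0.03,0],[0.15,0.03,0.05],[0.15,0.03,0.05],[0.15,0.03,0.05],[0.15,0.03,0.05],[0.15,0.03,0.05],[0.15,0.03,0],[0,0,0]], jaw=[0,0,0,0,0,0,0,0,0,0])

```text
time: 7.58
tool_pos: [605.2, -153.8, 163.0]
tcp_rot: [180.0, 10.0, -168.9]
ft_force: [-0.4, -0.3, 0.2]
finger_gap: 0.1
grip_force: 0.0
```

```bash
python3 - <<'E'
from h import *
d=snap('side','s3');a=cv2.imread('pics/s3.png')[110:200,190:310]
cv2.imwrite('pics/s3c.png',cv2.resize(a,None,fx=5,fy=5,interpolation=cv2.INTER_CUBIC))
E
```

```text
(no output)
```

View pics/s3c.png

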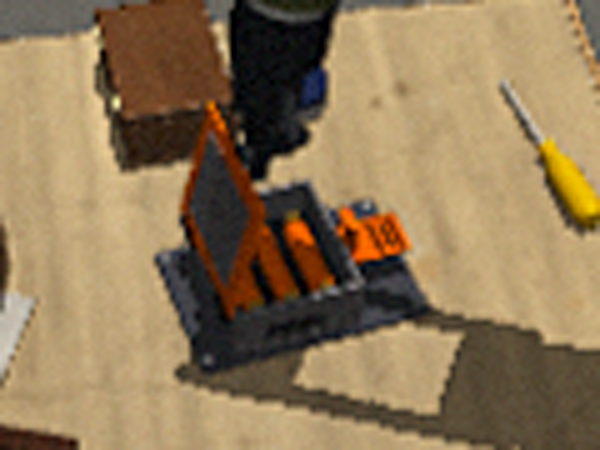

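The lid is following the tips: it's at about 70° and its free edge runs from (212,105) to (262,210). I'll keep pushing, more slowly.

>>> apply_moves(angular=[[0,0,0],[0,0,0],[0,0,0],[0,0,0],[0,0,0],[0,0,0],[0,0,0]], travel=[[0.15,0.03,0],[0.15,0.03,0],[0.15,0.03,0],[0.15,0.03,0],[0.15,0.03,0],[0.05,0.01,0],[0,0,0]], jaw=[0,0,0,0,0,0,0])

```text
time: 8.5
tool_pos: [637.0, -147.5, 163.0]
tcp_rot: [180.0, 10.0, -168.9]
ft_force: [1.1, 0.8, -0.6]
finger_gap: -0.4
grip_force: 0.0
```

>>> apply_moves(angular=[[0,0,0],[0,0,0],[0,0,0]], travel=[[0.05,0.01,0],[0.05,0.01,0],[0,0,0]], jaw=[0,0,0])

```text
time: 8.88
tool_pos: [640.7, -146.8, 162.8]
tcp_rot: [180.0, 9.9, -168.9]
ft_force: [-1.6, 0.9, -0.5]
finger_gap: -0.0
grip_force: 0.6
```

>>> apply_moves(angular=[[0,0,0],[0,0,0],[0,0,0]], travel=[[0.05,0.01,0],[0.05,0.01,0],[0,0,0]], jaw=[0,0,0])

```text
time: 9.25
tool_pos: [644.9, -146.0, 163.0]
tcp_rot: [180.0, 9.9, -168.9]
ft_force: [-1.5, -0.2, -0.8]
finger_gap: -0.3
grip_force: 0.8
```

>>> apply_moves(angular=[[0,0,0],[0,0,0],[0,0,0]], travel=[[0.04,0.01,0],[0,0,0],[0,0,0]], jaw=[0,0,0])

```text
time: 9.62
tool_pos: [646.5, -145.6, 163.2]
tcp_rot: [-180.0, 10.0, -168.9]
ft_force: [-1.7, 0.1, -0.4]
finger_gap: 0.1
grip_force: 0.7
```

>>> apply_moves(angular=[[0,0,0],[0,0,0],[0,0,0]], travel=[[0.03,0.01,0],[0,0,0],[0,0,0]], jaw=[0,0,0])

```text
time: 10.0
tool_pos: [647.7, -145.3, 163.2]
tcp_rot: [-180.0, 10.0, -168.9]
ft_force: [-2.0, 0.1, -1.2]
finger_gap: -0.4
grip_force: 0.8
```

>>> apply_moves(angular=[[0,0,0],[0,0,0]], travel=[[0.03,0.006,0],[0,0,0]], jaw=[0,0])

```text
time: 10.25
tool_pos: [648.3, -145.1, 163.0]
tcp_rot: [180.0, 9.9, -168.9]
ft_force: [-4.9, -1.6, 1.0]
finger_gap: -0.1
grip_force: 2.9
```

```bash
python3 - <<'E'
from h import *
print(r.sense()['ft_force'])
d=snap('side','s4');a=cv2.imread('pics/s4.png')[110:200,190:310]
cv2.imwrite('pics/s4c.png',cv2.resize(a,None,fx=5,fy=5,interpolation=cv2.INTER_CUBIC))
E
```

```text
[-4.86308638 -1.55606935  1.01681188]
```

View pics/s4c.png

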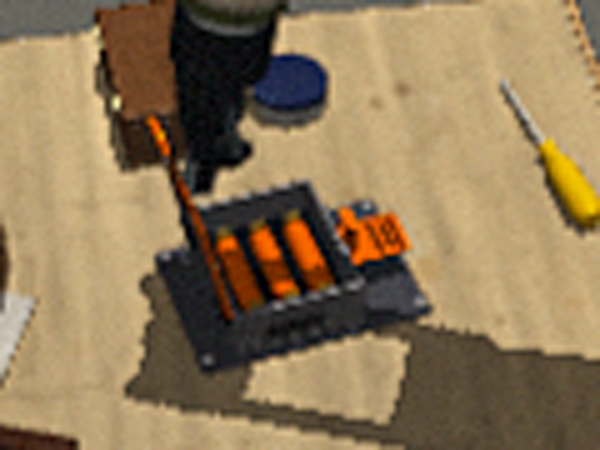

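The lid is past upright (edge-on, from (155,120) to (230,318)), and the push force jumped from 2 to 5 N, so it's against the stop. The plate corners haven't moved: (208,362) and (430,308), as before. Backing away.

>>> apply_moves(angular=[[0,0,0],[0,0,0],[0,0,0],[0,0,0],[0,0,0],[0,0,0],[0,0,0],[0,0,0],[0,0,0]], travel=[[-0.2,-0.04,0],[-0.6,-0.12,0],[-0.7,-0.14,0],[-0.7,-0.14,0.3],[-0.6,-0.12,0.8],[0,0,0.8],[0,0,0.6],[0,0,0],[0,0,0]], jaw=[0,0,0,0,0,0,0,0,0])

```text
time: 11.42
tool_pos: [536.5, -167.2, 262.3]
tcp_rot: [180.0, 9.9, -168.9]
ft_force: [-0.0, 0.3, 0.6]
finger_gap: -0.0
grip_force: 0.0
```

```bash
python3 - <<'E'
from h import *
d=snap('side','s5');a=cv2.imread('pics/s5.png')[110:200,190:310]
a=cv2.resize(a,None,fx=5,fy=5,interpolation=cv2.INTER_CUBIC)
T=snap('top','t5')['color'][:,:,::-1][120:280,130:430]
c=np.zeros((600,600,3),np.uint8);c[:450]=a;c[450:,:300]=T[:150]
cv2.imwrite('pics/s5c.png',c)
b=cv2.imread('pics/s4c.png');g=lambda i:cv2.cvtColor(i,cv2.COLOR_BGR2GRAY)
print(cv2.matchTemplate(g(a)[290:380,170:330],g(cv2.imread('pics/s2c.png'))[300:370,180:320],5).argmax())
print(np.unravel_index(cv2.matchTemplate(g(a)[290:380,170:330],g(cv2.imread('pics/s2c.png'))[300:370,180:320],5).argmax(),(21,21)),'expect 10,10')
E
```

```text
219
(np.int64(10), np.int64(9)) expect 10,10
```

View pics/s5c.png

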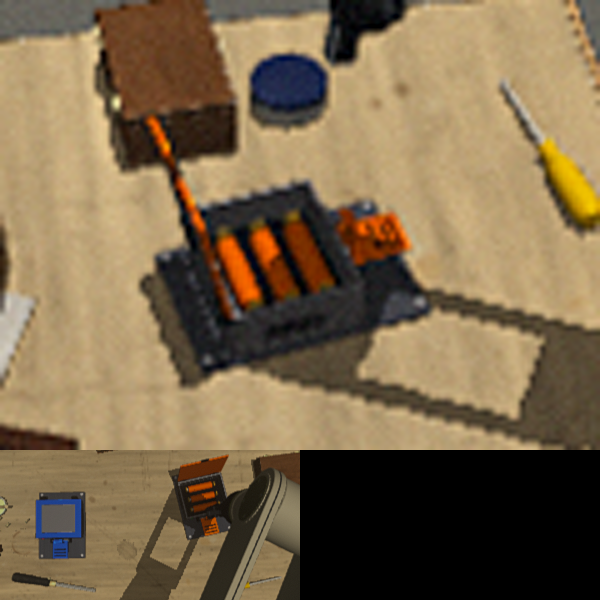

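```bash
python3 - <<'E'
from h import *
d=pickle.load(open('pics/s5.pkl','rb'));c,q=np.cos(.1958),np.sin(.1958)
for th in(1.6,1.68,1.75):
    m=np.array([[55-r_*np.cos(th)+5*np.sin(th)*0,y,57+r_*np.sin(th)] for r_,y in((110,-65),(110,65),(0,65))])@np.array([[c,-q,0],[q,c,0],[0,0,1]]).T+[591.9,-157.9,-2]
    print(th,((proj(d,m)-[190,110])*5+2).round().tolist())
E
```

```text
1.6 [[173.0, 109.0], [224.0, 221.0], [232.0, 318.0]]
1.68 [[163.0, 112.0], [213.0, 224.0], [232.0, 318.0]]
1.75 [[153.0, 115.0], [203.0, 228.0], [232.0, 318.0]]
```

The model at 1.75 rad puts the far corner at (153,115). The picture shows it at about (150–155,118), so the lid is fully open.

```bash
python3 -c "
from bench import r
print(r.hand_in())"
```

```text
the job is handed in; nothing more can be done
None
```

I pressed and released the orange tab, the lid sprang up, and I pushed it back against its stop (about 1.75 rad in the side view). The arm then came away clear; the orange charger had not visibly shifted and the blue one was still shut, and the job is handed in.

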